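# Take the sample stack apart and set each item at its station

### The job

The morning's samples were left stacked on their vial case: take the stack apart and set the aluminium moisture tin in the middle of the black cooling plate, the amber jar in the middle of the stirrer's white plate, the white pot with the blue lid in the middle of the balance's steel pan, and the vial case flat inside the blue tray. Keep everything upright, set each thing down rather than dropping it, and leave the two steel extraction cells standing where they are.

Things in the scene. Friction and masses are not known exactly. Their poses are not given: they have to be found in the camera images.
- case: the bottom of the stack: closed flat vial case, grey with a yellow lid, 160 mm long (its x axis) by 62 mm wide (its y axis) by 45 mm high, 0.3 kg. Origin: centre of its underside, z up. The amber jar and the white pot stand side by side on its lid, each about 43 mm from the middle along its length; either may be on either side. It is graspable across its 62 mm width.
- amber_jar: a closed round brown glass jar with a black lid, 60 mm high: body 54 mm in diameter for the lowest 44 mm, screw lid 50 mm in diameter above it. Origin: centre of its underside, z up. Starts on the vial case, perhaps with the tin on its lid. About 0.16 kg.
- white_pot: a closed round white plastic pot with a blue lid, 60 mm high: body 54 mm in diameter for the lowest 44 mm, screw lid 50 mm in diameter above it. Origin: centre of its underside, z up. Starts on the vial case, perhaps with the tin on its lid. About 0.13 kg.
- tin: small round bare-aluminium moisture tin with its lid on, 41 mm in diameter, 28 mm high. Origin: centre of its underside, z up. Starts on top of the stack, on the lid of the amber jar or of the white pot. About 0.06 kg.
- cooling_plate: fixed black metal cooling plate with ribs below, 130 by 130 mm; flat top 32 mm above its origin. A thin grey ring, 70 mm in diameter, marks its middle. Origin: on the bench under the middle of the plate; z up.
- stirrer: fixed grey laboratory stirrer with a flat square white ceramic top plate, 130 by 130 mm, 92 mm above its origin; its control panel with two black knobs runs out 148 mm along its +x axis, at most 53 mm high. Origin: on the bench under the middle of the white plate; z up.
- balance: fixed white laboratory balance with a flat round steel pan, 120 mm in diameter, pan top 58 mm above its origin; its housing is 150 mm wide and the panel with a green display runs out 143 mm along its +x axis. Origin: on the bench under the middle of the pan; z up.
- tray: fixed shallow blue tray, outside 200 mm long (its x axis) by 136 mm wide (its y axis) by 16 mm high, walls and floor 4 to 5 mm thick (inside 192 by 128 mm). Origin: on the bench under its middle; z up. The vial case fits in it only lengthwise.
- cell_left: bystander: upright steel extraction cell, a tube with thick knurled ends, 38 mm in diameter, 115 mm high, loose on the bench to the robot's left (+y). Origin: centre of its underside. Leave alone.
- cell_right: bystander: the same kind of steel extraction cell, standing to the robot's right (-y). Origin: centre of its underside. Leave alone.
There are look-alikes about, which are no part of the job. There is more than one size of the tin; the job needs the larger. Several things have the shape of the case; the one meant has the colours described above.

How it is judged:
By the outcome, as a careful person would: the job done as asked, in the order asked, and still so for the second after the job is handed in, with the robot touching nothing.
It also fails if it takes over 120 s, if anything falls off the work surface, if the arm or the gripper's body presses on something with over 40 N, if the wrist force passes 120 N, or if a joint passes its speed limit or range.

### The arm

A 6-joint arm with a two-finger parallel gripper is mounted at the origin on the work surface. World frame = base frame: x ahead of the robot, y to its left, z up, the work surface at z = 0. Lengths are in m, angles in rad, forces in N, time in s.
With the tool pointing down it reaches from about 0.225 to 0.875 m from the base axis. Payload 3.4 kg.
Tool frame: the origin (TCP) lies at the very end of the fingers, on their centre line; the grasp point (between the pads) lies behind it (manip.grasp_offset is the z of the grasp point in the tool frame, in m); z points along the fingers, y is the line along which they close (so a half turn about z gives the same grasp; the last joint's range is limited). The gripper opens to 85 mm and grips with 20 to 120 N. Pads are 22 mm wide; open, the fingers measure 114 mm over their backs; the gripper's body (76 mm by 85 mm) begins 54 mm behind the grasp point. The pads swing forward as they close: fully open they stand 13 mm farther back than shut.
Start: joints at [-1.325, 0.276, 1.505, -0, 1.361, -0.121], TCP at [0.206, -0.537, 0.231] pointing down, gripper open.
Joint ranges: [-2.89, 2.89], [-0.75, 2.08], [0.22, 2.7], [-1.18, 4.32], [0.11, 2.71], [-2.7, 2.7]. Speed limits (rad/s): [2.57, 2.57, 3.14, 3.14, 3.14, 3.14].

### API

Orientations are given as a unit quaternion [w, x, y, z].
In Python, from rig import manip gives the robot as it stands.
- The arm moves only by the shell command python3 -m pendant 'ROWS' [FORCE]. ROWS is JSON, a list of rows, each an object of numbers: "dx", "dy", "dz": the shift along the tool's x, y, z in m; "rx", "ry", "rz": the turn, a rotation vector about the tool's x, y, z in degrees; "hand": the finger opening in m, from 0 to 0.0854. In form: [{"dx": .., "dy": .., "dz": .., "rx": .., "ry": .., "rz": .., "hand": ..}, ...]. A call has 1 to 12 rows; each row shifts and turns the commanded pose from where the row before left it, along the tool's axes as they then stand; what a row does not reach is not made up. A row lasts 1/12 s, in which the tool goes at most 41.7 mm and 7.16 degrees, less where a joint would pass 70% of its speed; a pose out of reach is approached as far as the arm can. A call is refused whole if a number of a shift passes 0.0417 or a number of a turn 7.16, either way. A call with a gripper value outside its range is refused whole. The fingers move at their own pace and stop on an object; FORCE is the grip in N (left out, the last holds). Time passes only in rows, so rows that do not move let the fingers close. It gives the time, the measured TCP pose, the force, the opening and the grip force at its end, in the units of the state.
- manip.get_state(): the state, without advancing time (a new reading comes with each control period).
- manip.get_image(name): name is "side" or "top"; returns a dict with "frame" (384x512x3 uint8, red, green, blue), "fx", "fy", "cx", "cy" (pixels), "distortion" ([k1, k2, p1, p2, k3] as OpenCV has them; the pictures are not rectified), "position" and "attitude" of the camera in the world. Camera axes: x right, y up, looking along -z (the intrinsics and any distortion apply to the point x, -y, -z); pixel columns grow to the right and rows downward; lengths in m; the calibration is good to about 2 mm. A picture is of the moment at which its call begins. There is no depth.
- manip.sign_off(): hands the job in; it is judged then, once.
The state is a dict: "clock": time; "qpos": joint angles; "qd": joint speeds; "effort": joint torques, N m; "position": TCP position; "ee_rot": TCP orientation; "contact_force": force on the tool from outside, world axes, zero at the start; "moment": the same for the moment, N m; "width": finger opening in m; "gripper_force": force on a finger pad.
Only numpy, scipy, OpenCV 4.12 (cv2) and the standard library are available. Lean on these libraries where they do the work, as an engineer would, in place of code of your own. Each camera call takes 0.05 s, during which the arm holds its last target. There are 200 camera calls.

## Working session

There is one attempt and no reset: what is moved stays moved. The work goes in short steps, Python scripts to look and compute and a shell command to move; the robot and the scene stay as the last step left them, time stands still between calls to the robot, and variables do not carry over. Pictures are saved under pics/ and viewed, at most 14 in all, crops included, and the job is handed in when it is done.

```bash
mkdir -p pics
python3 - <<'E'
from rig import manip
import cv2,pickle
for n in("top","side"):
    d=manip.get_image(n); cv2.imwrite(f"pics/{n}0.png",d["frame"][:,:,::-1]); pickle.dump(d,open(f"pics/{n}0.pkl","wb"))
    print(n,{k:v for k,v in d.items() if k!="frame"})
print(manip.get_state(),manip.grasp_offset)
E
```

```text
top {'fx': 401.56551760824834, 'fy': 401.56551760824834, 'cx': 253.98081620707575, 'cy': 192.69844180770323, 'distortion': array([-0.08083687,  0.        ,  0.        ,  0.        ,  0.        ]), 'position': array([0.28697627, 0.01618815, 1.18281293]), 'attitude': array([ 0.7141839 ,  0.03967412, -0.05716487, -0.69649084])}
side {'fx': 445.164378333859, 'fy': 445.164378333859, 'cx': 250.07760787915583, 'cy': 191.61942260792716, 'distortion': array([0.06060739, 0.        , 0.        , 0.        , 0.        ]), 'position': array([0.0651824 , 0.78553516, 0.81983657]), 'attitude': array([-0.19338978, -0.08907962,  0.41673468,  0.88374059])}
{'clock': 0.1, 'qpos': array([-1.32503569e+00,  2.76501898e-01,  1.50602361e+00, -8.10696063e-06,
        1.36068463e+00, -1.21013861e-01]), 'qd': array([-0.00160837, -0.00040503, -0.00386839, -0.00136404, -0.00120224,
       -0.00028914]), 'effort': array([ 4.67049249e-04, -4.17700875e+01, -2.46404350e+01, -3.56285127e-04,
        5.81815621e-03, -1.45447285e-05]), 'position': array([ 0.20606667, -0.53629637,  0.23053642]), 'ee_rot': array([-8.06922853e-04,  9.83231156e-01,  1.82361836e-01, -5.43672536e-05]), 'contact_force': array([ 0.44822546, -0.57123853, -0.26285312]), 'moment': array([-0.02425412, -0.01055958,  0.00094819]), 'gripper_force': 0.0, 'width': 0.0853245150509695} -0.0187
```

View pics/top0.png

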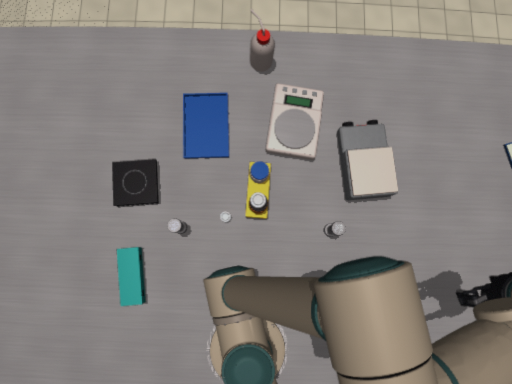

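View pics/side0.png

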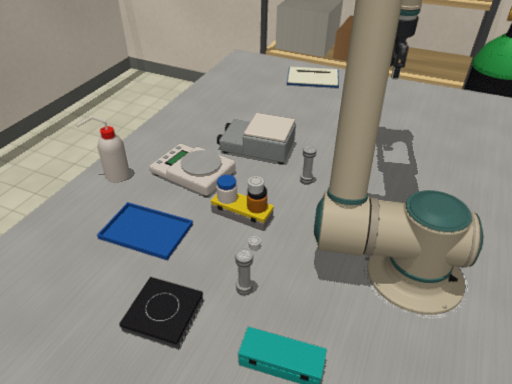

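The top view shows the yellow case at (258,190), with the white pot with the blue lid at (260,171). The amber jar is at (258,203) with a tin on it. The targets are the balance pan (295,128), stirrer plate (371,171), tray (206,125) and cooling plate (135,182).

- **Tin candidates:** one on the jar at (258,200) and one on the bench at (225,216). The tin on the stack looks larger and is where the text puts it.
- **Case candidates:** yellow at (258,190) and teal at (130,276). Yellow matches the description.

I'll confirm both in enlarged crops.

Run:
```python
import cv2,pickle,numpy as np
def crop(n,x0,y0,x1,y1,s,o,g):
    f=pickle.load(open(f"pics/{n}0.pkl","rb"))["frame"][y0:y1,x0:x1,::-1]
    f=cv2.resize(f,None,fx=s,fy=s,interpolation=cv2.INTER_CUBIC)
    for x in range(-(-x0//g)*g,x1,g): cv2.putText(f,str(x),(int((x-x0+.5)*s),10),0,.35,(0,255,255),1); cv2.line(f,(int((x-x0+.5)*s),12),(int((x-x0+.5)*s),20),(0,255,255),1)
    for y in range(-(-y0//g)*g,y1,g): cv2.putText(f,str(y),(0,int((y-y0+.5)*s)+4),0,.35,(0,255,255),1); cv2.line(f,(24,int((y-y0+.5)*s)),(32,int((y-y0+.5)*s)),(0,255,255),1)
    cv2.imwrite(f"pics/{o}.png",f)
crop("top",105,75,403,240,2.68,"topc",10)
crop("side",90,110,330,340,2.6,"sidec",10)
a=pickle.load(open("pics/top0.pkl","rb"))["frame"][150:230,210:290,::-1]
b=pickle.load(open("pics/side0.pkl","rb"))["frame"][165:245,205:285,::-1]
cv2.imwrite("pics/stack.png",np.hstack([cv2.resize(i,(400,400),interpolation=cv2.INTER_CUBIC) for i in(a,b)]))
```

```text
(no output)
```

View pics/topc.png

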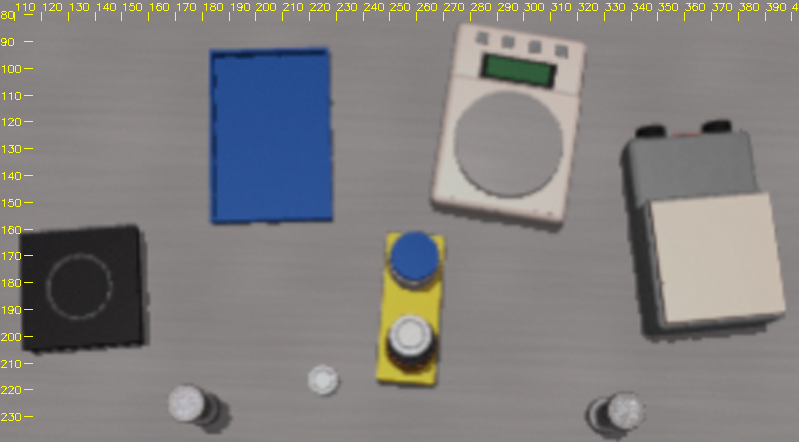

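View pics/sidec.png

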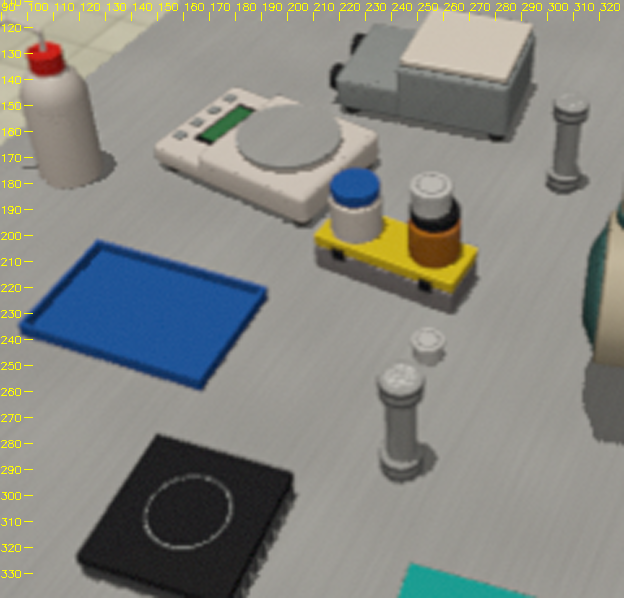

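View pics/stack.png

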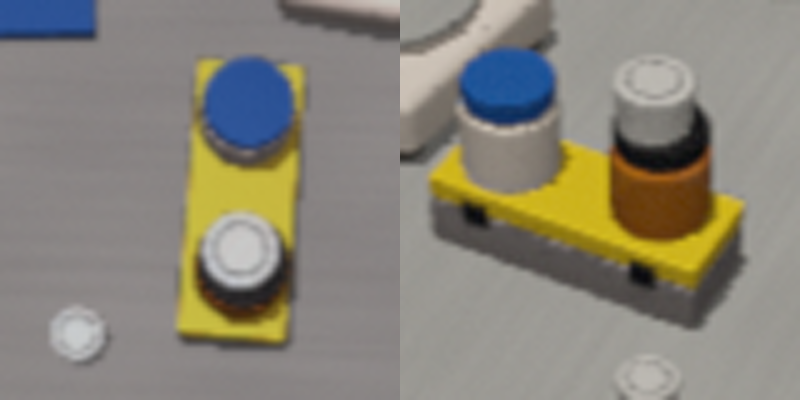

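Both crops agree. The tin on the amber jar's lid, at top (257.5,198) and side (255,180), is clearly wider than the one on the bench at top (225,216) and side (254,239). The bench one is therefore the smaller look-alike. The yellow-lidded case is the base of the stack. The pot stands on its +x half and the jar with the tin on its -x half.

```bash
cat > h.py <<'E'
import cv2,pickle,numpy as np
from scipy.spatial.transform import Rotation as R
def cam(n):
    d=pickle.load(open(f"pics/{n}0.pkl","rb")); q=np.roll(d["attitude"],-1)
    M=R.from_quat(q).as_matrix()@np.diag([1,-1,-1])   # opencv cam -> world
    K=np.array([[d["fx"],0,d["cx"]],[0,d["fy"],d["cy"]],[0,0,1]])
    return K,d["distortion"],M,d["position"]
C={n:cam(n) for n in("top","side")}
def ray(n,p):
    K,D,M,o=C[n]; u=cv2.undistortPoints(np.array([[p]],float),K,D)[0,0]
    return o,M@np.array([*u,1.])
def tri(a,b):
    A=[];y=[]
    for n,p in(("top",a),("side",b)):
        o,d=ray(n,p); d/=np.linalg.norm(d); P=np.eye(3)-np.outer(d,d); A.append(P); y.append(P@o)
    A=np.vstack(A); y=np.hstack(y); x,_,_,_=np.linalg.lstsq(A,y,rcond=None); return x,np.linalg.norm(A@x-y)
def onz(n,p,z):
    o,d=ray(n,p); return o+d*(z-o[2])/d[2]
def proj(n,P):
    K,D,M,o=C[n]; return cv2.projectPoints((np.atleast_2d(P)-o)@M,np.zeros(3),np.zeros(3),K,D)[0][:,0]
E
python3 - <<'E'
from h import *
t=lambda u,v:(104.5+u/2.68,74.5+v/2.68)
s=lambda u,v:(89.5+u/2.6,109.5+v/2.6)
P={"tin":((257.5,198.2),(255.1,180.1),.133),"pot":((259.3,169.9),(225.9,179.5),.105),
"case-x+y":((245.5,215.9),(263.9,220.5),.045),"case-x-y":((266.9,217.7),(273.5,205.3),.045),"case+x+y":((248.7,161.5),(210.7,200.5),.045),
"ring":(t(79,286),s(188,511),.032),"cp a":(t(137,227),s(155,435),.032),"cp b":(t(143,344),s(293,473),.032),
"pan":(t(508,145),s(290,137),.058),
"st a":(t(650,203),s(427,10),.092),"st b":(t(766,193),s(535,26),.092),"st c":(t(783,312),s(514,80),.092),"st d":(t(664,322),s(400,68),.092),
"tr +x+y":(t(210,50),s(21,326),.016),"tr +x-y":(t(327,49),s(98,241),.016),"tr -x-y":(t(332,221),s(267,290),.016),"tr -x+y":(t(211,224),s(203,389),.016),
"cellL":(t(187,403),s(401,376),.115),"cellR":(t(625,410),s(570,103),.115),"smalltin":(t(322,380),s(428,338),.02)}
for k,(a,b,z) in P.items():
    x,e=tri(a,b); print(k,x.round(4),round(e,4),"top@z",onz("top",a,z)[:2].round(4),"side",onz("side",b,z)[:2].round(4))
E
```

```text
tin [ 0.417 -0.018  0.133] 0.0011 top@z [ 0.4177 -0.0178] side [ 0.4163 -0.0182]
pot [ 0.5    -0.0216  0.1048] 0.0011 top@z [ 0.4993 -0.0219] side [ 0.5007 -0.0213]
case-x+y [0.3774 0.0121 0.0359] 0.0007 top@z [0.3772 0.0123] side [0.3733 0.021 ]
case-x-y [ 0.3746 -0.0486  0.0401] 0.0009 top@z [ 0.3736 -0.0486] side [ 0.3733 -0.0432]
case+x+y [0.5348 0.0069 0.0427] 0.001 top@z [0.5349 0.0072] side [0.5327 0.0091]
ring [0.4707 0.339  0.0314] 0.0004 top@z [0.4704 0.3387] side [0.4707 0.3394]
cp a [0.5405 0.2816 0.0273] 0.0034 top@z [0.5372 0.2794] side [0.5401 0.2851]
cp b [0.4118 0.2675 0.0272] 0.0033 top@z [0.4091 0.2656] side [0.412  0.2712]
pan [ 0.6355 -0.1226  0.0533] 0.0004 top@z [ 0.6337 -0.1221] side [ 0.6322 -0.1169]
st a [ 0.5346 -0.2489  0.1766] 0.0135 top@z [ 0.5655 -0.2684] side [ 0.585  -0.3857]
st b [ 0.513  -0.3988  0.1005] 0.0915 top@z [ 0.5808 -0.3937] side [ 0.4488 -0.4058]
st c [ 0.4782 -0.4504 -0.0213] 0.0109 top@z [ 0.4536 -0.4085] side [ 0.429  -0.2821]
st d [ 0.4923 -0.2519  0.1081] 0.0855 top@z [ 0.4397 -0.2817] side [ 0.5584 -0.2501]
tr +x+y [0.7491 0.2131 0.0119] 0.0015 top@z [0.7485 0.213 ] side [0.7444 0.2158]
tr +x-y [0.7549 0.0804 0.0142] 0.0009 top@z [0.7535 0.0801] side [0.754  0.0821]
tr -x-y [0.556  0.0684 0.0111] 0.0023 top@z [0.5533 0.0676] side [0.5547 0.0731]
tr -x+y [0.5486 0.2031 0.0034] 0.0005 top@z [0.5462 0.2013] side [0.5408 0.212 ]
cellL [0.3436 0.2014 0.1127] 0.001 top@z [0.3428 0.2008] side [0.3434 0.2035]
cellR [ 0.3471 -0.2357  0.1121] 0.0006 top@z [ 0.3466 -0.2351] side [ 0.3464 -0.2313]
smalltin [0.3766 0.0726 0.023 ] 0.0006 top@z [0.3765 0.0726] side [0.3782 0.07  ]
```

Triangulated heights agree with the text: tin top 0.133, pot top 0.105, ring 0.031 and pan about 0.055 m. The side view's stirrer corners only need cyclic re-pairing, which puts its centre at about (0.508,-0.335). First move: align the hand with the case and approach the tin.

```bash
python3 -m pendant '[{"rz":6,"hand":0.06},{"rz":6},{"rz":6},{"rz":5.3},{"dx":0.018,"dy":-0.038},{"dx":0.018,"dy":-0.038},{"dx":0.018,"dy":-0.038},{"dx":0.018,"dy":-0.038},{"dx":0.018,"dy":-0.038},{"dx":0.018,"dy":-0.038},{"dx":0.018,"dy":-0.038},{"dx":0.018,"dy":-0.038}]' 30
```

```text
invalid input
```

```bash
python3 -m pendant '[{"dx":0,"dy":0,"dz":0,"rx":0,"ry":0,"rz":6,"hand":0.06}]' 30; python3 -m pendant '[{"rz":6,"hand":0.06}]'; python3 -m pendant '[{"dx":0,"dy":0,"dz":0,"rx":0,"ry":0,"rz":6}]'
```

```text
clock: 0.18
position: [0.2061, -0.5364, 0.2307]
ee_rot: [-0.001, 0.992, 0.13, -0.0]
contact_force: [0.4, 1.1, 0.4]
width: 0.0754
gripper_force: 0.0invalid input
invalid input
```

All keys are needed in each row.

```bash
python3 -m pendant '[{"dx":0,"dy":0,"dz":0,"rx":0,"ry":0,"rz":5.8,"hand":0.06},{"dx":0,"dy":0,"dz":0,"rx":0,"ry":0,"rz":5.8,"hand":0.06},{"dx":0,"dy":0,"dz":0,"rx":0,"ry":0,"rz":5.7,"hand":0.06},{"dx":0.016,"dy":-0.038,"dz":0,"rx":0,"ry":0,"rz":0,"hand":0.06},{"dx":0.016,"dy":-0.038,"dz":0,"rx":0,"ry":0,"rz":0,"hand":0.06},{"dx":0.016,"dy":-0.038,"dz":0,"rx":0,"ry":0,"rz":0,"hand":0.06},{"dx":0.016,"dy":-0.038,"dz":0,"rx":0,"ry":0,"rz":0,"hand":0.06},{"dx":0.016,"dy":-0.038,"dz":0,"rx":0,"ry":0,"rz":0,"hand":0.06},{"dx":0.016,"dy":-0.038,"dz":0,"rx":0,"ry":0,"rz":0,"hand":0.06},{"dx":0.016,"dy":-0.038,"dz":0,"rx":0,"ry":0,"rz":0,"hand":0.06},{"dx":0.016,"dy":-0.038,"dz":0,"rx":0,"ry":0,"rz":0,"hand":0.06},{"dx":0.016,"dy":-0.038,"dz":0,"rx":0,"ry":0,"rz":0,"hand":0.06}]'
```

```text
clock: 1.18
position: [0.3638, -0.1987, 0.2312]
ee_rot: [-0.0, 1.0, -0.02, 0.0]
contact_force: [1.0, -0.1, 0.0]
width: 0.06
gripper_force: 0.0
```

```bash
cat >> h.py <<'E'
def go(x,y,z,phi=None):
    from rig import manip
    s=manip.get_state(); Rt=R.from_quat(np.roll(s["ee_rot"],-1)).as_matrix()
    f=np.degrees(np.arctan2(Rt[1,0],Rt[0,0]))
    print("d tool",(Rt.T@(np.array([x,y,z])-s["position"])).round(4),"phi",f.round(2),"rz",None if phi is None else round(f-phi,2),"tilt",np.degrees(np.arccos(-Rt[2,2])).round(2),"t",s["clock"],"F",s["contact_force"].round(1),"j",s["qpos"].round(2))
E
python3 -m pendant '[{"dx":0.0092,"dy":-0.0366,"dz":0,"rx":0,"ry":0,"rz":0,"hand":0.06},{"dx":0.0092,"dy":-0.0366,"dz":0,"rx":0,"ry":0,"rz":0,"hand":0.06},{"dx":0.0092,"dy":-0.0366,"dz":0,"rx":0,"ry":0,"rz":0,"hand":0.06},{"dx":0.0092,"dy":-0.0366,"dz":0,"rx":0,"ry":0,"rz":0,"hand":0.06},{"dx":0.0092,"dy":-0.0366,"dz":0.02,"rx":0,"ry":0,"rz":0,"hand":0.06},{"dx":0,"dy":0,"dz":0.03,"rx":0,"ry":0,"rz":0,"hand":0.06},{"dx":0,"dy":0,"dz":0.025,"rx":0,"ry":0,"rz":0,"hand":0.06},{"dx":0,"dy":0,"dz":0,"rx":0,"ry":0,"rz":0,"hand":0.06},{"dx":0,"dy":0,"dz":0,"rx":0,"ry":0,"rz":0,"hand":0.06}]'; python3 -c "from h import *;go(.417,-.018,.109,-2.3)"
```

```text
clock: 1.93
position: [0.4156, -0.0202, 0.156]
ee_rot: [-0.0, 1.0, -0.02, -0.002]
contact_force: [-0.3, 0.7, 0.3]
width: 0.0598
gripper_force: 0.0
d tool [ 0.0014 -0.0023  0.047 ] phi -2.25 rz 0.05 tilt 0.2 t 1.9333 F [-0.3  0.7  0.3] j [-0.22  0.1   1.94 -0.    1.11  1.39]
```

```bash
python3 -m pendant '[{"dx":0.001,"dy":-0.001,"dz":0.012,"rx":0,"ry":0,"rz":0,"hand":0.06},{"dx":0,"dy":-0.001,"dz":0.012,"rx":0,"ry":0,"rz":0,"hand":0.06},{"dx":0,"dy":0,"dz":0.012,"rx":0,"ry":0,"rz":0,"hand":0.06},{"dx":0,"dy":0,"dz":0.008,"rx":0,"ry":0,"rz":0,"hand":0.06},{"dx":0,"dy":0,"dz":0,"rx":0,"ry":0,"rz":0,"hand":0.06},{"dx":0,"dy":0,"dz":0,"rx":0,"ry":0,"rz":0,"hand":0.06}]'
python3 - <<'E'
from h import *
go(.417,-.018,.109,-2.3)
from rig import manip
for n in("top","side"): cv2.imwrite(f"pics/{n}1.png",manip.get_image(n)["frame"][:,:,::-1])
a=cv2.imread("pics/top1.png")[140:240,200:300]; b=cv2.imread("pics/side1.png")[125:245,190:310]
cv2.imwrite("pics/m1.png",np.hstack([cv2.resize(i,(400,400),interpolation=cv2.INTER_CUBIC) for i in(a,b)]))
E
```

```text
clock: 2.43
position: [0.4184, -0.0193, 0.1136]
ee_rot: [0.0, 1.0, -0.02, 0.001]
contact_force: [0.7, 0.6, -0.4]
width: 0.06
gripper_force: 0.0
d tool [-0.0015 -0.0012  0.0046] phi -2.34 rz -0.04 tilt 0.07 t 2.4333 F [ 0.7  0.6 -0.4] j [-0.21  0.15  2.   -0.    0.99  1.4 ]
```

View pics/m1.png

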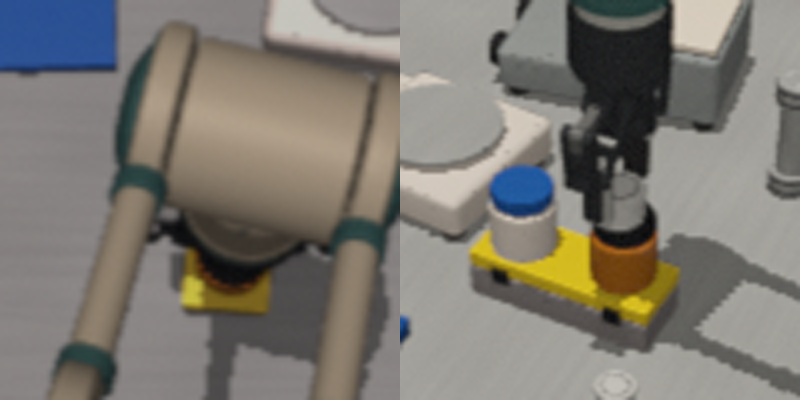

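The side view shows the near finger tip at about (247,190), and the tin's left edge is hardly covered. I'll compare this with the projected finger position.

Run:
```python
from h import *
# near finger at +y side, inner face y=-.019+.03
for dy in(.03,.04):
  for z in(.1136,.120): print(dy,z,proj("side",[.4184-.04*-dy*0+ .0012,-.0193+dy,z]))
print("tin axis",proj("side",[[.417,-.018,.133],[.417,-.018,.105]]))
for z in(.1136,.12,.126):print(onz("side",(247,190.4),z))
```

```text
0.03 0.1136 [[249.05337376 192.40180385]]
0.03 0.12 [[249.05924619 190.41242115]]
0.04 0.1136 [[247.36253333 194.74613119]]
0.04 0.12 [[247.36216095 192.7527079 ]]
tin axis [[254.80725328 180.06575655]
 [254.69136423 188.74210595]]
[0.42753224 0.0057325  0.1136    ]
[0.42424858 0.01279916 0.12      ]
[0.42117015 0.01942416 0.126     ]
```

```bash
python3 -m pendant '[{"dx":-0.001,"dy":-0.001,"dz":0.006,"rx":0,"ry":0,"rz":0,"hand":0.06},{"dx":0,"dy":0,"dz":0,"rx":0,"ry":0,"rz":0,"hand":0.06},{"dx":0,"dy":0,"dz":0,"rx":0,"ry":0,"rz":0,"hand":0.03},{"dx":0,"dy":0,"dz":0,"rx":0,"ry":0,"rz":0,"hand":0.03},{"dx":0,"dy":0,"dz":0,"rx":0,"ry":0,"rz":0,"hand":0.03},{"dx":0,"dy":0,"dz":0,"rx":0,"ry":0,"rz":0,"hand":0.03},{"dx":0,"dy":0,"dz":0,"rx":0,"ry":0,"rz":0,"hand":0.03},{"dx":0,"dy":0,"dz":0,"rx":0,"ry":0,"rz":0,"hand":0.03}]' 25
```

```text
clock: 3.2
position: [0.417, -0.0176, 0.107]
ee_rot: [-0.0, 1.0, -0.02, 0.0]
contact_force: [-0.3, 1.2, 2.5]
width: 0.0399
gripper_force: 25.3
```

```bash
python3 -m pendant '[{"dx":0,"dy":0,"dz":-0.01,"rx":0,"ry":0,"rz":0,"hand":0.03},{"dx":0,"dy":0,"dz":-0.025,"rx":0,"ry":0,"rz":0,"hand":0.03},{"dx":0,"dy":-0.01,"dz":-0.025,"rx":0,"ry":0,"rz":0,"hand":0.03},{"dx":0.002,"dy":-0.02,"dz":-0.015,"rx":0,"ry":0,"rz":0,"hand":0.03},{"dx":0.005,"dy":-0.035,"dz":0,"rx":0,"ry":0,"rz":0,"hand":0.03},{"dx":0.005,"dy":-0.035,"dz":0,"rx":0,"ry":0,"rz":0,"hand":0.03},{"dx":0.005,"dy":-0.035,"dz":0,"rx":0,"ry":0,"rz":0,"hand":0.03},{"dx":0.005,"dy":-0.035,"dz":0,"rx":0,"ry":0,"rz":0,"hand":0.03},{"dx":0.005,"dy":-0.035,"dz":0,"rx":0,"ry":0,"rz":0,"hand":0.03},{"dx":0.005,"dy":-0.035,"dz":0,"rx":0,"ry":0,"rz":0,"hand":0.03},{"dx":0.005,"dy":-0.035,"dz":0,"rx":0,"ry":0,"rz":0,"hand":0.03},{"dx":0.002,"dy":-0.035,"dz":0,"rx":0,"ry":0,"rz":0,"hand":0.03}]'; python3 -c "from h import *;go(.4705,.339,.045,-2.3)"
```

```text
clock: 4.2
position: [0.4686, 0.2922, 0.1813]
ee_rot: [0.0, 1.0, -0.02, 0.0]
contact_force: [-0.1, -0.1, 0.1]
width: 0.04
gripper_force: 25.5
d tool [ 0.     -0.0469  0.1363] phi -2.27 rz 0.03 tilt 0.05 t 4.2 F [-0.1 -0.1  0.1] j [ 0.43  0.27  1.64 -0.    1.23  2.04]
```

```bash
python3 -m pendant '[{"dx":0,"dy":-0.024,"dz":0,"rx":0,"ry":0,"rz":0,"hand":0.03},{"dx":0,"dy":-0.018,"dz":0.015,"rx":0,"ry":0,"rz":0,"hand":0.03},{"dx":0,"dy":-0.005,"dz":0.03,"rx":0,"ry":0,"rz":0,"hand":0.03},{"dx":0,"dy":0,"dz":0.035,"rx":0,"ry":0,"rz":0,"hand":0.03},{"dx":0,"dy":0,"dz":0.03,"rx":0,"ry":0,"rz":0,"hand":0.03},{"dx":0,"dy":0,"dz":0.018,"rx":0,"ry":0,"rz":0,"hand":0.03},{"dx":0,"dy":0,"dz":0.01,"rx":0,"ry":0,"rz":0,"hand":0.03},{"dx":0,"dy":0,"dz":0.003,"rx":0,"ry":0,"rz":0,"hand":0.03},{"dx":0,"dy":0,"dz":0,"rx":0,"ry":0,"rz":0,"hand":0.03},{"dx":0,"dy":0,"dz":0,"rx":0,"ry":0,"rz":0,"hand":0.03}]'; python3 -c "from h import *;go(.4705,.339,.034,-2.3)"
```

```text
clock: 5.03
position: [0.4711, 0.3379, 0.0418]
ee_rot: [-0.0, 1.0, -0.02, 0.001]
contact_force: [-0.2, 0.1, -1.1]
width: 0.0401
gripper_force: 25.5
d tool [-0.0006 -0.0011  0.0078] phi -2.29 rz 0.01 tilt 0.12 t 5.0333 F [-0.2  0.1 -1.1] j [ 0.5   0.45  1.76 -0.    0.93  2.11]
```

```bash
python3 -m pendant '[{"dx":-0.0005,"dy":-0.001,"dz":0.003,"rx":0,"ry":0,"rz":0,"hand":0.03},{"dx":0,"dy":0,"dz":0.002,"rx":0,"ry":0,"rz":0,"hand":0.03},{"dx":0,"dy":0,"dz":0.001,"rx":0,"ry":0,"rz":0,"hand":0.03},{"dx":0,"dy":0,"dz":0.001,"rx":0,"ry":0,"rz":0,"hand":0.03},{"dx":0,"dy":0,"dz":0,"rx":0,"ry":0,"rz":0,"hand":0.03},{"dx":0,"dy":0,"dz":0,"rx":0,"ry":0,"rz":0,"hand":0.03}]'
```

```text
clock: 5.53
position: [0.4698, 0.3386, 0.034]
ee_rot: [-0.0, 1.0, -0.02, 0.0]
contact_force: [0.3, -0.2, 0.4]
width: 0.0392
gripper_force: 25.5
```

```bash
python3 -m pendant '[{"dx":0,"dy":0,"dz":0.001,"rx":0,"ry":0,"rz":0,"hand":0.03},{"dx":0,"dy":0,"dz":0,"rx":0,"ry":0,"rz":0,"hand":0.03}]';python3 -m pendant '[{"dx":0,"dy":0,"dz":0.001,"rx":0,"ry":0,"rz":0,"hand":0.03},{"dx":0,"dy":0,"dz":0,"rx":0,"ry":0,"rz":0,"hand":0.03}]'
```

```text
clock: 5.7
position: [0.4698, 0.3386, 0.0339]
ee_rot: [-0.0, 1.0, -0.02, 0.0]
contact_force: [-2.4, -1.0, 6.4]
width: 0.0399
gripper_force: 25.9
clock: 5.87
position: [0.4698, 0.3387, 0.0338]
ee_rot: [-0.0, 1.0, -0.02, 0.001]
contact_force: [-2.5, -1.6, 11.4]
width: 0.0404
gripper_force: 26.4
```

```bash
python3 -m pendant '[{"dx":0,"dy":0,"dz":-0.002,"rx":0,"ry":0,"rz":0,"hand":0.04},{"dx":0,"dy":0,"dz":0,"rx":0,"ry":0,"rz":0,"hand":0.06},{"dx":0,"dy":0,"dz":0,"rx":0,"ry":0,"rz":0,"hand":0.06},{"dx":0,"dy":0,"dz":0,"rx":0,"ry":0,"rz":0,"hand":0.06},{"dx":0,"dy":0,"dz":-0.02,"rx":0,"ry":0,"rz":0,"hand":0.06},{"dx":0,"dy":0,"dz":-0.04,"rx":0,"ry":0,"rz":0,"hand":0.075},{"dx":0,"dy":0,"dz":-0.04,"rx":0,"ry":0,"rz":0,"hand":0.075},{"dx":-0.0042,"dy":0.0398,"dz":-0.01,"rx":0,"ry":0,"rz":0,"hand":0.075},{"dx":-0.0042,"dy":0.0398,"dz":-0.01,"rx":0,"ry":0,"rz":0,"hand":0.075},{"dx":-0.0042,"dy":0.0398,"dz":0,"rx":0,"ry":0,"rz":0,"hand":0.075},{"dx":-0.0042,"dy":0.0398,"dz":0,"rx":0,"ry":0,"rz":0,"hand":0.075},{"dx":-0.0042,"dy":0.0398,"dz":0,"rx":0,"ry":0,"rz":0,"hand":0.075}]';python3 -m pendant '[{"dx":-0.0045,"dy":0.0398,"dz":0,"rx":0,"ry":0,"rz":0,"hand":0.075},{"dx":-0.0045,"dy":0.0398,"dz":0,"rx":0,"ry":0,"rz":0,"hand":0.075},{"dx":-0.0045,"dy":0.0398,"dz":0,"rx":0,"ry":0,"rz":0,"hand":0.075},{"dx":-0.0045,"dy":0.0398,"dz":0,"rx":0,"ry":0,"rz":0,"hand":0.075},{"dx":0,"dy":0,"dz":0,"rx":0,"ry":0,"rz":0,"hand":0.075}]'
python3 - <<'E'
from h import *
go(.417,-.018,.052,-2.3)
from rig import manip
for n in("top","side"): cv2.imwrite(f"pics/{n}2.png",manip.get_image(n)["frame"][:,:,::-1])
a=cv2.imread("pics/top2.png")[140:240,90:190]; b=cv2.imread("pics/side2.png")[170:350,110:290]
cv2.imwrite("pics/m2.png",np.hstack([cv2.resize(a,(400,400)),cv2.resize(b,(400,400))]))
E
```

```text
clock: 6.87
position: [0.44, 0.139, 0.1538]
ee_rot: [0.0, 1.0, -0.019, 0.0]
contact_force: [1.4, -0.2, 0.6]
width: 0.075
gripper_force: 0.0
clock: 7.28
position: [0.4155, -0.0242, 0.1537]
ee_rot: [0.002, 1.0, -0.023, -0.0]
contact_force: [0.1, -0.6, 0.1]
width: 0.0748
gripper_force: 0.0
d tool [ 0.0013 -0.0067  0.1016] phi -2.69 rz -0.39 tilt 0.24 t 7.2833 F [ 0.1 -0.6  0.1] j [-0.22  0.1   1.94 -0.    1.1   1.4 ]
```

View pics/m2.png

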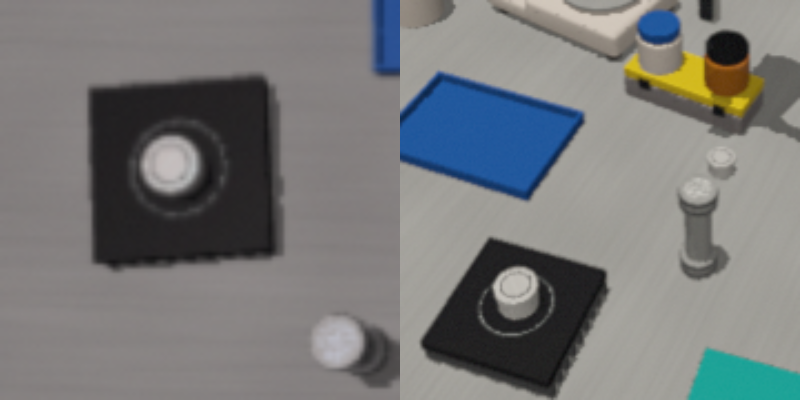

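The tin stands upright, centred in the ring once top-view parallax is allowed for. The ring is at crop (178,167) and the tin top at (170,163). I'll check the bare jar's position numerically in the side frame.

Run:
```python
from h import *
def edges(im,row,mask):
    c=np.where(mask(im[row].astype(int)))[0]; c=c[(c>235)&(c<285)]; return (c.min(),c.max()) if len(c) else None
for f in("side0","side2"):
    im=cv2.imread(f"pics/{f}.png")
    print(f,"orange",[edges(im,r,lambda p:(p[:,2]>80)&(p[:,0]<70)&(p[:,1]<0.6*p[:,2])) for r in range(196,210,2)])
    print("black",[edges(im,r,lambda p:p.max(1)<60) for r in range(184,198,2)])
print(proj("side",[[.417,-.018,z] for z in(.045,.07,.089,.105)]))
t=np.linspace(0,6.28,60)
for z in(.07,.089): 
  q=proj("side",np.c_[.417+.027*np.cos(t),-.018+.027*np.sin(t),z+0*t]); print(z,q[:,0].min(),q[:,0].max())
```

```text
side0 orange [(np.int64(248), np.int64(265)), (np.int64(248), np.int64(265)), (np.int64(248), np.int64(265)), (np.int64(248), np.int64(264)), (np.int64(248), np.int64(265)), (np.int64(248), np.int64(265)), (np.int64(249), np.int64(264))]
black [None, None, (np.int64(264), np.int64(265)), (np.int64(263), np.int64(266)), (np.int64(248), np.int64(266)), (np.int64(248), np.int64(265)), (np.int64(250), np.int64(264))]
side2 orange [(np.int64(248), np.int64(265)), (np.int64(248), np.int64(265)), (np.int64(248), np.int64(260)), (np.int64(248), np.int64(264)), (np.int64(248), np.int64(265)), (np.int64(248), np.int64(265)), (np.int64(249), np.int64(263))]
black [(np.int64(254), np.int64(258)), (np.int64(250), np.int64(263)), (np.int64(249), np.int64(265)), (np.int64(248), np.int64(266)), (np.int64(248), np.int64(266)), (np.int64(248), np.int64(265)), (np.int64(250), np.int64(264))]
[[254.45558072 206.44359943]
 [254.55182608 199.2100055 ]
 [254.62686196 193.57809049]
 [254.69136423 188.74210595]]
0.07 244.1341481375979 264.9676857510256
0.089 244.09895091846502 265.1531238164313
```

```bash
python3 -m pendant '[{"dx":-0.003,"dy":0,"dz":0.015,"rx":0,"ry":0,"rz":0,"hand":0.075},{"dx":0,"dy":-0.003,"dz":0.02,"rx":0,"ry":0,"rz":0,"hand":0.075},{"dx":0,"dy":0,"dz":0,"rx":0,"ry":0,"rz":0,"hand":0.075},{"dx":0,"dy":0,"dz":0,"rx":0,"ry":0,"rz":0,"hand":0.075}]'; python3 -c "from h import *;go(.4125,-.019,.052,-2.3)"
```

```text
clock: 7.72
position: [0.4127, -0.0132, 0.1181]
ee_rot: [-0.0, 1.0, -0.019, -0.001]
contact_force: [-0.3, -0.6, -0.1]
width: 0.0752
gripper_force: 0.0
d tool [0.0002 0.0058 0.0661] phi -2.15 rz 0.15 tilt 0.16 t 7.7167 F [-0.3 -0.6 -0.1] j [-0.2   0.14  2.    0.    1.    1.41]
```

```bash
python3 -m pendant '[{"dx":0,"dy":0.0055,"dz":0,"rx":0,"ry":0,"rz":0,"hand":0.075},{"dx":0,"dy":0,"dz":0.015,"rx":0,"ry":0,"rz":0,"hand":0.075},{"dx":0,"dy":0,"dz":0.02,"rx":0,"ry":0,"rz":0,"hand":0.075},{"dx":0,"dy":0,"dz":0.018,"rx":0,"ry":0,"rz":0,"hand":0.075},{"dx":0,"dy":0,"dz":0.01,"rx":0,"ry":0,"rz":0,"hand":0.075},{"dx":0,"dy":0,"dz":0,"rx":0,"ry":0,"rz":0,"hand":0.075},{"dx":0,"dy":0,"dz":0,"rx":0,"ry":0,"rz":0,"hand":0.075}]'; python3 -c "from h import *;go(.4125,-.019,.052,-2.3)"
```

```text
clock: 8.3
position: [0.414, -0.0203, 0.0563]
ee_rot: [0.0, 1.0, -0.02, 0.0]
contact_force: [-0.2, 0.2, -0.0]
width: 0.0751
gripper_force: 0.0
d tool [-0.0015 -0.0012  0.0043] phi -2.24 rz 0.06 tilt 0.04 t 8.3 F [-0.2  0.2 -0. ] j [-0.22  0.22  2.09 -0.    0.82  1.39]
```

```bash
python3 -m pendant '[{"dx":-0.0015,"dy":-0.001,"dz":0.003,"rx":0,"ry":0,"rz":0,"hand":0.075},{"dx":0,"dy":0,"dz":0,"rx":0,"ry":0,"rz":0,"hand":0.062},{"dx":0,"dy":0,"dz":0,"rx":0,"ry":0,"rz":0,"hand":0.056},{"dx":0,"dy":0,"dz":0,"rx":0,"ry":0,"rz":0,"hand":0.04},{"dx":0,"dy":0,"dz":0,"rx":0,"ry":0,"rz":0,"hand":0.04},{"dx":0,"dy":0,"dz":0,"rx":0,"ry":0,"rz":0,"hand":0.04},{"dx":0,"dy":0,"dz":0,"rx":0,"ry":0,"rz":0,"hand":0.04},{"dx":0,"dy":0,"dz":0,"rx":0,"ry":0,"rz":0,"hand":0.04}]' 30;  python3 -c "from h import *;go(.508,-.337,.1,-2.3)"
```

```text
clock: 8.97
position: [0.4123, -0.0191, 0.0536]
ee_rot: [0.0, 1.0, -0.02, 0.001]
contact_force: [-1.4, 1.1, 6.5]
width: 0.0533
gripper_force: 31.2
d tool [ 0.1084  0.3138 -0.0462] phi -2.29 rz 0.01 tilt 0.08 t 8.9667 F [-1.4  1.1  6.5] j [-0.22  0.23  2.1   0.    0.81  1.4 ]
```

```bash
python3 -m pendant '[{"dx":0,"dy":0,"dz":-0.01,"rx":0,"ry":0,"rz":0,"hand":0.04},{"dx":0,"dy":0,"dz":-0.025,"rx":0,"ry":0,"rz":0,"hand":0.04},{"dx":0,"dy":0,"dz":-0.035,"rx":0,"ry":0,"rz":0,"hand":0.04},{"dx":0,"dy":0.005,"dz":-0.035,"rx":0,"ry":0,"rz":0,"hand":0.04},{"dx":0.006,"dy":0.016,"dz":-0.02,"rx":0,"ry":0,"rz":0,"hand":0.04},{"dx":0.01,"dy":0.03,"dz":-0.005,"rx":0,"ry":0,"rz":0,"hand":0.04},{"dx":0.013,"dy":0.037,"dz":0,"rx":0,"ry":0,"rz":0,"hand":0.04},{"dx":0.013,"dy":0.037,"dz":0,"rx":0,"ry":0,"rz":0,"hand":0.04},{"dx":0.013,"dy":0.037,"dz":0,"rx":0,"ry":0,"rz":0,"hand":0.04},{"dx":0.013,"dy":0.037,"dz":0,"rx":0,"ry":0,"rz":0,"hand":0.04},{"dx":0.013,"dy":0.037,"dz":0,"rx":0,"ry":0,"rz":0,"hand":0.04},{"dx":0.013,"dy":0.037,"dz":0,"rx":0,"ry":0,"rz":0,"hand":0.04}]';python3 -m pendant '[{"dx":0.008,"dy":0.022,"dz":0,"rx":0,"ry":0,"rz":0,"hand":0.04},{"dx":0.004,"dy":0.012,"dz":0.005,"rx":0,"ry":0,"rz":0,"hand":0.04},{"dx":0.002,"dy":0.006,"dz":0.015,"rx":0,"ry":0,"rz":0,"hand":0.04},{"dx":0,"dy":0,"dz":0.02,"rx":0,"ry":0,"rz":0,"hand":0.04},{"dx":0,"dy":0,"dz":0.01,"rx":0,"ry":0,"rz":0,"hand":0.04},{"dx":0,"dy":0,"dz":0,"rx":0,"ry":0,"rz":0,"hand":0.04},{"dx":0,"dy":0,"dz":0,"rx":0,"ry":0,"rz":0,"hand":0.04}]';  python3 -c "from h import *;go(.508,-.337,.1006,-2.3)"
```

```text
clock: 9.97
position: [0.4947, -0.2975, 0.1825]
ee_rot: [-0.0, 1.0, -0.02, -0.0]
contact_force: [-0.0, 0.9, -1.0]
width: 0.0533
gripper_force: 32.4
clock: 10.55
position: [0.5066, -0.3349, 0.1322]
ee_rot: [-0.001, 1.0, -0.02, -0.001]
contact_force: [0.7, -0.4, -1.3]
width: 0.0532
gripper_force: 32.3
d tool [0.0015 0.002  0.0316] phi -2.25 rz 0.05 tilt 0.14 t 10.55 F [ 0.7 -0.4 -1.3] j [-0.7   0.39  1.58  0.    1.17  0.91]
```

```bash
python3 -m pendant '[{"dx":0.001,"dy":0.001,"dz":0.012,"rx":0,"ry":0,"rz":0,"hand":0.04},{"dx":0,"dy":0,"dz":0.01,"rx":0,"ry":0,"rz":0,"hand":0.04},{"dx":0,"dy":0,"dz":0.004,"rx":0,"ry":0,"rz":0,"hand":0.04},{"dx":0,"dy":0,"dz":0.002,"rx":0,"ry":0,"rz":0,"hand":0.04},{"dx":0,"dy":0,"dz":0,"rx":0,"ry":0,"rz":0,"hand":0.04}]';python3 -m pendant '[{"dx":0,"dy":0,"dz":0.002,"rx":0,"ry":0,"rz":0,"hand":0.04},{"dx":0,"dy":0,"dz":0.001,"rx":0,"ry":0,"rz":0,"hand":0.04},{"dx":0,"dy":0,"dz":0,"rx":0,"ry":0,"rz":0,"hand":0.04}]';python3 -m pendant '[{"dx":0,"dy":0,"dz":0.001,"rx":0,"ry":0,"rz":0,"hand":0.04},{"dx":0,"dy":0,"dz":0,"rx":0,"ry":0,"rz":0,"hand":0.04}]'
```

```text
clock: 10.97
position: [0.508, -0.3369, 0.1047]
ee_rot: [-0.0, 1.0, -0.02, -0.0]
contact_force: [-0.4, -0.6, -2.1]
width: 0.053
gripper_force: 32.3
clock: 11.22
position: [0.5082, -0.3373, 0.102]
ee_rot: [0.0, 1.0, -0.02, 0.0]
contact_force: [0.0, 0.2, -1.7]
width: 0.0532
gripper_force: 32.3
clock: 11.38
position: [0.5082, -0.3373, 0.1008]
ee_rot: [0.0, 1.0, -0.02, 0.0]
contact_force: [0.4, -1.3, -0.9]
width: 0.0534
gripper_force: 32.3
```

```bash
python3 -m pendant '[{"dx":0,"dy":0,"dz":0.001,"rx":0,"ry":0,"rz":0,"hand":0.04},{"dx":0,"dy":0,"dz":0,"rx":0,"ry":0,"rz":0,"hand":0.04}]';python3 -m pendant '[{"dx":0,"dy":0,"dz":0.001,"rx":0,"ry":0,"rz":0,"hand":0.04},{"dx":0,"dy":0,"dz":0,"rx":0,"ry":0,"rz":0,"hand":0.04}]'
```

```text
clock: 11.55
position: [0.5082, -0.3373, 0.1007]
ee_rot: [0.0, 1.0, -0.02, 0.0]
contact_force: [-1.6, 1.0, 2.9]
width: 0.0531
gripper_force: 32.9
clock: 11.72
position: [0.5082, -0.3374, 0.1006]
ee_rot: [0.0, 1.0, -0.02, 0.0]
contact_force: [-2.9, 1.4, 8.3]
width: 0.0531
gripper_force: 33.5
```

```bash
python3 -m pendant '[{"dx":0,"dy":0,"dz":-0.002,"rx":0,"ry":0,"rz":0,"hand":0.054},{"dx":0,"dy":0,"dz":0,"rx":0,"ry":0,"rz":0,"hand":0.075},{"dx":0,"dy":0,"dz":0,"rx":0,"ry":0,"rz":0,"hand":0.075},{"dx":0,"dy":0,"dz":0,"rx":0,"ry":0,"rz":0,"hand":0.075},{"dx":0,"dy":0,"dz":-0.02,"rx":0,"ry":0,"rz":0,"hand":0.075},{"dx":0,"dy":0,"dz":-0.04,"rx":0,"ry":0,"rz":0,"hand":0.075},{"dx":0,"dy":0,"dz":-0.03,"rx":0,"ry":0,"rz":0,"hand":0.075},{"dx":-0.0022,"dy":-0.02,"dz":0,"rx":0,"ry":0,"rz":0,"hand":0.075},{"dx":-0.0024,"dy":-0.034,"dz":0,"rx":0,"ry":0,"rz":0,"hand":0.075},{"dx":-0.0024,"dy":-0.04,"dz":0,"rx":0,"ry":0,"rz":0,"hand":0.075},{"dx":-0.0024,"dy":-0.04,"dz":0,"rx":0,"ry":0,"rz":0,"hand":0.075},{"dx":-0.0024,"dy":-0.04,"dz":0,"rx":0,"ry":0,"rz":0,"hand":0.075}]';python3 -m pendant '[{"dx":-0.0024,"dy":-0.04,"dz":0,"rx":0,"ry":0,"rz":0,"hand":0.075},{"dx":-0.0024,"dy":-0.04,"dz":0,"rx":0,"ry":0,"rz":0,"hand":0.075},{"dx":-0.0024,"dy":-0.03,"dz":0,"rx":0,"ry":0,"rz":0,"hand":0.075},{"dx":-0.002,"dy":-0.02,"dz":0.01,"rx":0,"ry":0,"rz":0,"hand":0.075},{"dx":0,"dy":-0.01,"dz":0.02,"rx":0,"ry":0,"rz":0,"hand":0.075},{"dx":0,"dy":0,"dz":0.02,"rx":0,"ry":0,"rz":0,"hand":0.075},{"dx":0,"dy":0,"dz":0,"rx":0,"ry":0,"rz":0,"hand":0.075},{"dx":0,"dy":0,"dz":0,"rx":0,"ry":0,"rz":0,"hand":0.075}]'
python3 - <<'E'
from h import *
go(.4985,-.0225,.0525,-2.3)
from rig import manip
for n in("top","side"): cv2.imwrite(f"pics/{n}3.png",manip.get_image(n)["frame"][:,:,::-1])
a=cv2.imread("pics/top3.png")[100:240,240:400]; b=cv2.imread("pics/side3.png")[90:250,190:350]
cv2.imwrite("pics/m3.png",np.hstack([cv2.resize(a,(400,350)),cv2.resize(b,(350,350))]))
E
```

```text
clock: 12.72
position: [0.503, -0.1615, 0.1906]
ee_rot: [-0.0, 1.0, -0.021, 0.0]
contact_force: [1.2, -0.1, 0.9]
width: 0.0749
gripper_force: 0.0
clock: 13.38
position: [0.499, -0.0224, 0.1401]
ee_rot: [-0.0, 1.0, -0.02, -0.001]
contact_force: [1.6, -0.0, 0.5]
width: 0.0751
gripper_force: 0.0
d tool [-0.0003  0.0001  0.0876] phi -2.25 rz 0.05 tilt 0.14 t 13.3833 F [ 1.6 -0.   0.5] j [-0.18  0.24  1.8  -0.    1.1   1.43]
```

View pics/m3.png

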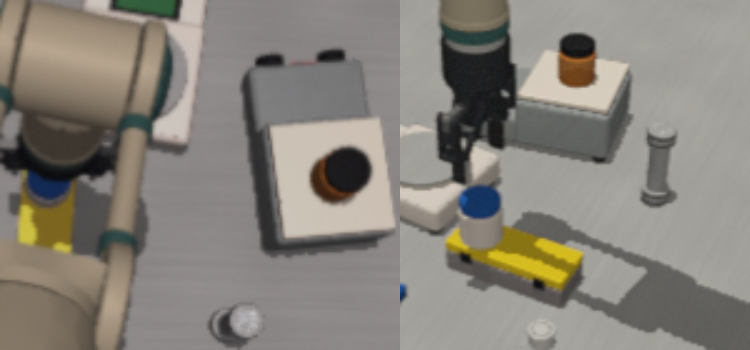

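The jar stands upright in the middle of the white plate: its base is at top crop (335,182) and the plate centre at about (335,178). The pot and case are undisturbed. Now the pot.

```bash
python3 -m pendant '[{"dx":0,"dy":0,"dz":0.015,"rx":0,"ry":0,"rz":0,"hand":0.075},{"dx":0,"dy":0,"dz":0.025,"rx":0,"ry":0,"rz":0,"hand":0.075},{"dx":0,"dy":0,"dz":0.022,"rx":0,"ry":0,"rz":0,"hand":0.075},{"dx":0,"dy":0,"dz":0.015,"rx":0,"ry":0,"rz":0,"hand":0.075},{"dx":0,"dy":0,"dz":0.008,"rx":0,"ry":0,"rz":0,"hand":0.075},{"dx":0,"dy":0,"dz":0,"rx":0,"ry":0,"rz":0,"hand":0.075},{"dx":0,"dy":0,"dz":0,"rx":0,"ry":0,"rz":0,"hand":0.075}]'; python3 -c "from h import *;go(.4985,-.0225,.0525,-2.3)"
```

```text
clock: 14.07
position: [0.5006, -0.0232, 0.0566]
ee_rot: [0.0, 1.0, -0.02, 0.001]
contact_force: [1.1, -0.3, 0.4]
width: 0.0748
gripper_force: 0.0
d tool [-0.0022 -0.0006  0.0041] phi -2.32 rz -0.02 tilt 0.09 t 14.0667 F [ 1.1 -0.3  0.4] j [-0.19  0.33  1.92 -0.    0.89  1.43]
```

```bash
python3 -m pendant '[{"dx":-0.002,"dy":0,"dz":0.003,"rx":0,"ry":0,"rz":0,"hand":0.075},{"dx":0,"dy":0,"dz":0,"rx":0,"ry":0,"rz":0,"hand":0.062},{"dx":0,"dy":0,"dz":0,"rx":0,"ry":0,"rz":0,"hand":0.056},{"dx":0,"dy":0,"dz":0,"rx":0,"ry":0,"rz":0,"hand":0.04},{"dx":0,"dy":0,"dz":0,"rx":0,"ry":0,"rz":0,"hand":0.04},{"dx":0,"dy":0,"dz":0,"rx":0,"ry":0,"rz":0,"hand":0.04},{"dx":0,"dy":0,"dz":0,"rx":0,"ry":0,"rz":0,"hand":0.04},{"dx":0,"dy":0,"dz":0,"rx":0,"ry":0,"rz":0,"hand":0.04}]' 30;  python3 -c "from h import *;go(.6345,-.121,.12,-2.3)"
```

```text
clock: 14.73
position: [0.4982, -0.0224, 0.0538]
ee_rot: [-0.0, 1.0, -0.02, 0.001]
contact_force: [-1.9, 1.1, 5.7]
width: 0.0535
gripper_force: 31.3
d tool [ 0.1402  0.0931 -0.066 ] phi -2.29 rz 0.01 tilt 0.09 t 14.7333 F [-1.9  1.1  5.7] j [-0.18  0.33  1.92  0.    0.88  1.43]
```

```bash
python3 -m pendant '[{"dx":0,"dy":0,"dz":-0.01,"rx":0,"ry":0,"rz":0,"hand":0.04},{"dx":0,"dy":0,"dz":-0.025,"rx":0,"ry":0,"rz":0,"hand":0.04},{"dx":0,"dy":0,"dz":-0.03,"rx":0,"ry":0,"rz":0,"hand":0.04},{"dx":0.01,"dy":0.007,"dz":-0.015,"rx":0,"ry":0,"rz":0,"hand":0.04},{"dx":0.022,"dy":0.015,"dz":0,"rx":0,"ry":0,"rz":0,"hand":0.04},{"dx":0.03,"dy":0.02,"dz":0,"rx":0,"ry":0,"rz":0,"hand":0.04},{"dx":0.03,"dy":0.02,"dz":0,"rx":0,"ry":0,"rz":0,"hand":0.04},{"dx":0.025,"dy":0.016,"dz":0,"rx":0,"ry":0,"rz":0,"hand":0.04},{"dx":0.015,"dy":0.01,"dz":0,"rx":0,"ry":0,"rz":0,"hand":0.04},{"dx":0.008,"dy":0.005,"dz":0.01,"rx":0,"ry":0,"rz":0,"hand":0.04},{"dx":0,"dy":0,"dz":0.02,"rx":0,"ry":0,"rz":0,"hand":0.04},{"dx":0,"dy":0,"dz":0.01,"rx":0,"ry":0,"rz":0,"hand":0.04}]';python3 -m pendant '[{"dx":0,"dy":0,"dz":0.01,"rx":0,"ry":0,"rz":0,"hand":0.04},{"dx":0,"dy":0,"dz":0,"rx":0,"ry":0,"rz":0,"hand":0.04},{"dx":0,"dy":0,"dz":0,"rx":0,"ry":0,"rz":0,"hand":0.04}]';  python3 -c "from h import *;go(.634,-.121,.0668,-2.3)"
```

```text
clock: 15.73
position: [0.6322, -0.1208, 0.0898]
ee_rot: [-0.001, 1.0, -0.02, -0.002]
contact_force: [-1.5, 0.5, -1.7]
width: 0.0533
gripper_force: 32.1
clock: 15.98
position: [0.6328, -0.1204, 0.0821]
ee_rot: [-0.0, 1.0, -0.02, -0.001]
contact_force: [0.6, -0.4, -0.2]
width: 0.0534
gripper_force: 32.1
d tool [0.0012 0.0005 0.0153] phi -2.26 rz 0.04 tilt 0.12 t 15.9833 F [ 0.6 -0.4 -0.2] j [-0.3   0.49  1.56 -0.    1.1   1.31]
```

```bash
python3 -m pendant '[{"dx":0.001,"dy":0,"dz":0.006,"rx":0,"ry":0,"rz":0,"hand":0.04},{"dx":0,"dy":0,"dz":0.003,"rx":0,"ry":0,"rz":0,"hand":0.04},{"dx":0,"dy":0,"dz":0.002,"rx":0,"ry":0,"rz":0,"hand":0.04},{"dx":0,"dy":0,"dz":0,"rx":0,"ry":0,"rz":0,"hand":0.04}]';for i in 1; do python3 -m pendant '[{"dx":0,"dy":0,"dz":0.001,"rx":0,"ry":0,"rz":0,"hand":0.04},{"dx":0,"dy":0,"dz":0.001,"rx":0,"ry":0,"rz":0,"hand":0.04},{"dx":0,"dy":0,"dz":0,"rx":0,"ry":0,"rz":0,"hand":0.04}]'; done; python3 -m pendant '[{"dx":0,"dy":0,"dz":0.001,"rx":0,"ry":0,"rz":0,"hand":0.04},{"dx":0,"dy":0,"dz":0,"rx":0,"ry":0,"rz":0,"hand":0.04}]'
```

```text
clock: 16.32
position: [0.6347, -0.121, 0.0717]
ee_rot: [0.0, 1.0, -0.02, -0.0]
contact_force: [-0.9, -0.3, -1.6]
width: 0.0531
gripper_force: 32.1
clock: 16.57
position: [0.6349, -0.1212, 0.0698]
ee_rot: [0.0, 1.0, -0.02, 0.0]
contact_force: [0.4, -0.9, -0.6]
width: 0.0533
gripper_force: 32.1
clock: 16.73
position: [0.6349, -0.1211, 0.0687]
ee_rot: [0.0, 1.0, -0.02, -0.0]
contact_force: [0.1, 1.1, -1.5]
width: 0.0534
gripper_force: 32.1
```

```bash
python3 -m pendant '[{"dx":0,"dy":0,"dz":0.001,"rx":0,"ry":0,"rz":0,"hand":0.04},{"dx":0,"dy":0,"dz":0.001,"rx":0,"ry":0,"rz":0,"hand":0.04},{"dx":0,"dy":0,"dz":0,"rx":0,"ry":0,"rz":0,"hand":0.04}]'; python3 -m pendant '[{"dx":0,"dy":0,"dz":0.001,"rx":0,"ry":0,"rz":0,"hand":0.04},{"dx":0,"dy":0,"dz":0,"rx":0,"ry":0,"rz":0,"hand":0.04}]'
```

```text
clock: 16.98
position: [0.635, -0.1212, 0.0668]
ee_rot: [0.0, 1.0, -0.02, 0.0]
contact_force: [-1.8, 0.0, -1.1]
width: 0.0535
gripper_force: 32.3
clock: 17.15
position: [0.635, -0.1212, 0.0668]
ee_rot: [0.0, 1.0, -0.02, 0.0]
contact_force: [-2.3, -0.6, 4.3]
width: 0.0529
gripper_force: 32.7
```

```bash
python3 -m pendant '[{"dx":0,"dy":0,"dz":-0.0015,"rx":0,"ry":0,"rz":0,"hand":0.054},{"dx":0,"dy":0,"dz":0,"rx":0,"ry":0,"rz":0,"hand":0.075},{"dx":0,"dy":0,"dz":0,"rx":0,"ry":0,"rz":0,"hand":0.075},{"dx":0,"dy":0,"dz":0,"rx":0,"ry":0,"rz":0,"hand":0.075},{"dx":0,"dy":0,"dz":-0.02,"rx":0,"ry":0,"rz":0,"hand":0.075},{"dx":0,"dy":0,"dz":-0.04,"rx":0,"ry":0,"rz":0,"hand":0.075},{"dx":0,"dy":0,"dz":-0.04,"rx":0,"ry":0,"rz":0,"hand":0.082},{"dx":0,"dy":0.02,"dz":-0.01,"rx":0,"ry":0,"rz":0,"hand":0.082},{"dx":0,"dy":0.035,"dz":0,"rx":0,"ry":0,"rz":0,"hand":0.082},{"dx":0,"dy":0.035,"dz":0,"rx":0,"ry":0,"rz":0,"hand":0.082},{"dx":0,"dy":0.02,"dz":0,"rx":0,"ry":0,"rz":0,"hand":0.082},{"dx":0,"dy":0.01,"dz":0,"rx":0,"ry":0,"rz":0,"hand":0.082}]'
python3 - <<'E'
from h import *
go(.4555,-.021,.12,-2.3)
from rig import manip
for n in("top","side"): cv2.imwrite(f"pics/{n}4.png",manip.get_image(n)["frame"][:,:,::-1])
a=cv2.imread("pics/top4.png")[75:225,170:320]; b=cv2.imread("pics/side4.png")[130:250,160:280]
cv2.imwrite("pics/m4.png",np.hstack([cv2.resize(a,(400,400)),cv2.resize(b,(400,400))]))
for n in("top","side"):
    im=cv2.imread(f"pics/{n}4.png"); h=cv2.cvtColor(im,cv2.COLOR_BGR2HSV)
    m=cv2.inRange(h,(20,120,70),(35,255,255)); k,l,st,ce=cv2.connectedComponentsWithStats(m); i=1+st[1:,4].argmax()
    c=max(cv2.findContours((l==i).astype(np.uint8),0,1)[0],key=cv2.contourArea)
    print(n,st[i],ce[i].round(1),cv2.approxPolyDP(cv2.convexHull(c),2,True)[:,0].tolist())
    if n=="top":
        g=np.array([onz(n,p,.045)[:2]*1000 for p in c[:,0]],np.float32); print(cv2.minAreaRect(g))
E
```

```text
clock: 18.15
position: [0.6299, -0.2442, 0.1772]
ee_rot: [0.001, 1.0, -0.021, 0.0]
contact_force: [0.5, 0.1, 0.4]
width: 0.0819
gripper_force: 0.0
d tool [-0.1837 -0.2157  0.0568] phi -2.42 rz -0.12 tilt 0.09 t 18.15 F [0.5 0.1 0.4] j [-0.47  0.46  1.36 -0.    1.33  1.14]
top [249 162  22  21 327] [260.4 170.1] [[250, 162], [270, 164], [268, 182], [249, 172]]
((505.80609130859375, -23.956283569335938), (61.591651916503906, 55.8337287902832), 86.81329345703125)
side [ 211  188   63   35 1116] [242.2 204.6] [[211, 199], [223, 188], [273, 206], [262, 222], [212, 204]]
```

View pics/m4.png

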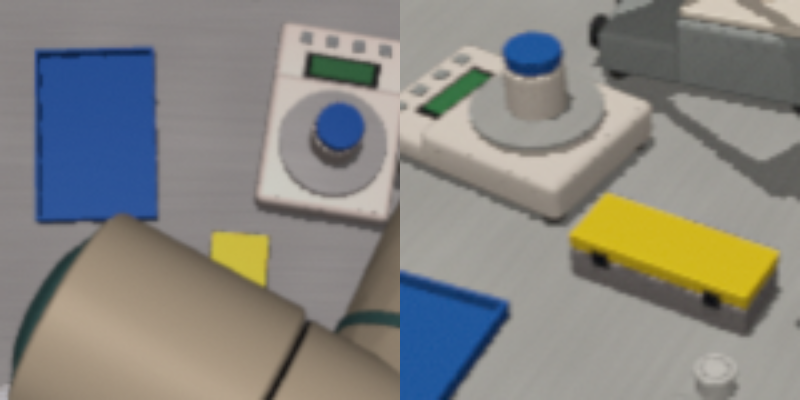

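The pot stands mid-pan, with its base at top crop (335,150) on a pan centred near (333,142). The case is clear, with its yellow lid at side crop (675,250).

Run:
```python
from h import *
for p in((223.5,187.5),(273.5,205.5),(210.5,199)): print(onz("side",p,.045).round(4))
for x,y,w in((.4555,-.021,-2.5),):
    r=np.radians(w); c=np.array([[1,1],[-1,1],[-1,-1],[1,-1]])*[.08,.031]@np.array([[np.cos(r),np.sin(r)],[-np.sin(r),np.cos(r)]])+[x,y]
    for n in("side","top"): print(n,proj(n,np.c_[c,[.045]*4]).round(1).tolist())
for f in("side4",):
    h=cv2.cvtColor(cv2.imread(f"pics/{f}.png"),cv2.COLOR_BGR2HSV)
```

```text
[ 0.527  -0.0542  0.045 ]
[ 0.373  -0.0425  0.045 ]
[0.5361 0.0039 0.045 ]
side [[209.8, 199.5], [263.8, 218.2], [273.9, 204.0], [221.4, 186.6]]
top [[249.0, 160.9], [245.1, 216.0], [266.9, 217.5], [270.3, 162.4]]
```

```bash
python3 -m pendant '[{"dx":-0.02,"dy":-0.022,"dz":0,"rx":0,"ry":0,"rz":0,"hand":0.082},{"dx":-0.03,"dy":-0.035,"dz":0,"rx":0,"ry":0,"rz":0,"hand":0.082},{"dx":-0.032,"dy":-0.038,"dz":0,"rx":0,"ry":0,"rz":0,"hand":0.082},{"dx":-0.032,"dy":-0.038,"dz":0,"rx":0,"ry":0,"rz":0,"hand":0.082},{"dx":-0.032,"dy":-0.038,"dz":0,"rx":0,"ry":0,"rz":0,"hand":0.082},{"dx":-0.025,"dy":-0.03,"dz":0.01,"rx":0,"ry":0,"rz":0,"hand":0.082},{"dx":-0.01,"dy":-0.012,"dz":0.02,"rx":0,"ry":0,"rz":0,"hand":0.082},{"dx":0,"dy":0,"dz":0.03,"rx":0,"ry":0,"rz":0,"hand":0.082},{"dx":0,"dy":0,"dz":0.02,"rx":0,"ry":0,"rz":0,"hand":0.082},{"dx":0,"dy":0,"dz":0,"rx":0,"ry":0,"rz":0,"hand":0.082},{"dx":0,"dy":0,"dz":0,"rx":0,"ry":0,"rz":0,"hand":0.082}]'; python3 -c "from h import *;go(.4555,-.021,.01,-2.5)"
```

```text
clock: 19.17
position: [0.4743, -0.042, 0.0969]
ee_rot: [-0.001, 1.0, -0.019, -0.001]
contact_force: [0.1, 0.4, 0.5]
width: 0.0822
gripper_force: 0.0
d tool [-0.0194 -0.0202  0.0869] phi -2.21 rz 0.29 tilt 0.15 t 19.1667 F [0.1 0.4 0.5] j [-0.23  0.25  1.91  0.    0.98  1.37]
```

```bash
python3 -m pendant '[{"dx":-0.0195,"dy":-0.02,"dz":0,"rx":0,"ry":0,"rz":0.2,"hand":0.082},{"dx":0,"dy":0,"dz":0.02,"rx":0,"ry":0,"rz":0,"hand":0.082},{"dx":0,"dy":0,"dz":0.01,"rx":0,"ry":0,"rz":0,"hand":0.082},{"dx":0,"dy":0,"dz":0,"rx":0,"ry":0,"rz":0,"hand":0.082},{"dx":0,"dy":0,"dz":0,"rx":0,"ry":0,"rz":0,"hand":0.082}]'; python3 -c "from h import *;go(.4555,-.021,.01,-2.5)"
```

```text
clock: 19.58
position: [0.4575, -0.0226, 0.0683]
ee_rot: [0.0, 1.0, -0.022, 0.001]
contact_force: [-1.2, 0.1, 0.3]
width: 0.0822
gripper_force: 0.0
d tool [-0.0022 -0.0016  0.0583] phi -2.48 rz 0.02 tilt 0.09 t 19.5833 F [-1.2  0.1  0.3] j [-0.2   0.26  1.99  0.    0.89  1.41]
```

```bash
python3 -m pendant '[{"dx":-0.002,"dy":-0.0015,"dz":0.01,"rx":0,"ry":0,"rz":0,"hand":0.082},{"dx":0,"dy":0,"dz":0.02,"rx":0,"ry":0,"rz":0,"hand":0.082},{"dx":0,"dy":0,"dz":0.016,"rx":0,"ry":0,"rz":0,"hand":0.082},{"dx":0,"dy":0,"dz":0.008,"rx":0,"ry":0,"rz":0,"hand":0.082},{"dx":0,"dy":0,"dz":0.004,"rx":0,"ry":0,"rz":0,"hand":0.082},{"dx":0,"dy":0,"dz":0,"rx":0,"ry":0,"rz":0,"hand":0.082},{"dx":0,"dy":0,"dz":0,"rx":0,"ry":0,"rz":0,"hand":0.082}]'; python3 -c "from h import *;go(.4555,-.021,.01,-2.5)"
```

```text
clock: 20.17
position: [0.4556, -0.0214, 0.01]
ee_rot: [0.0, 1.0, -0.022, 0.001]
contact_force: [0.3, -0.2, 0.1]
width: 0.0819
gripper_force: 0.0
d tool [-0.0001 -0.0004  0.    ] phi -2.49 rz 0.01 tilt 0.09 t 20.1667 F [ 0.3 -0.2  0.1] j [-0.2   0.35  2.06 -0.    0.73  1.41]
```

```bash
python3 -m pendant '[{"dx":0,"dy":0,"dz":0,"rx":0,"ry":0,"rz":0,"hand":0.07},{"dx":0,"dy":0,"dz":0,"rx":0,"ry":0,"rz":0,"hand":0.064},{"dx":0,"dy":0,"dz":0,"rx":0,"ry":0,"rz":0,"hand":0.06},{"dx":0,"dy":0,"dz":0,"rx":0,"ry":0,"rz":0,"hand":0.05},{"dx":0,"dy":0,"dz":0,"rx":0,"ry":0,"rz":0,"hand":0.05},{"dx":0,"dy":0,"dz":0,"rx":0,"ry":0,"rz":0,"hand":0.05},{"dx":0,"dy":0,"dz":0,"rx":0,"ry":0,"rz":0,"hand":0.05},{"dx":0,"dy":0,"dz":0,"rx":0,"ry":0,"rz":0,"hand":0.05}]' 50;  python3 -c "from h import *;go(.6505,.1405,.1,3.4)"
```

```text
clock: 20.83
position: [0.4555, -0.0207, 0.0104]
ee_rot: [-0.0, 1.0, -0.022, 0.001]
contact_force: [0.1, 2.8, 6.0]
width: 0.0616
gripper_force: 54.7
d tool [ 0.1879 -0.1697 -0.0891] phi -2.54 rz -5.94 tilt 0.13 t 20.8333 F [0.1 2.8 6. ] j [-0.2   0.35  2.06  0.    0.73  1.41]
```

```bash
python3 -m pendant '[{"dx":0,"dy":0,"dz":-0.008,"rx":0,"ry":0,"rz":0,"hand":0.05},{"dx":0,"dy":0,"dz":-0.02,"rx":0,"ry":0,"rz":0,"hand":0.05},{"dx":0,"dy":0,"dz":-0.03,"rx":0,"ry":0,"rz":0,"hand":0.05},{"dx":0,"dy":-0.005,"dz":-0.025,"rx":0,"ry":0,"rz":0,"hand":0.05},{"dx":0.01,"dy":-0.012,"dz":-0.01,"rx":0,"ry":0,"rz":0,"hand":0.05},{"dx":0.02,"dy":-0.022,"dz":0,"rx":0,"ry":0,"rz":0,"hand":0.05},{"dx":0.025,"dy":-0.025,"dz":0,"rx":0,"ry":0,"rz":0,"hand":0.05},{"dx":0.03,"dy":-0.028,"dz":0,"rx":0,"ry":0,"rz":0,"hand":0.05},{"dx":0.03,"dy":-0.028,"dz":0,"rx":0,"ry":0,"rz":0,"hand":0.05},{"dx":0.03,"dy":-0.025,"dz":0,"rx":0,"ry":0,"rz":0,"hand":0.05},{"dx":0.025,"dy":-0.015,"dz":0,"rx":0,"ry":0,"rz":0,"hand":0.05},{"dx":0.012,"dy":-0.007,"dz":0,"rx":0,"ry":0,"rz":0,"hand":0.05}]';python3 -m pendant '[{"dx":0.004,"dy":-0.002,"dz":0,"rx":0,"ry":0,"rz":-3,"hand":0.05},{"dx":0,"dy":0,"dz":0,"rx":0,"ry":0,"rz":-2.9,"hand":0.05},{"dx":0,"dy":0,"dz":0,"rx":0,"ry":0,"rz":0,"hand":0.05},{"dx":0,"dy":0,"dz":0,"rx":0,"ry":0,"rz":0,"hand":0.05}]'
python3 - <<'E'
from h import *
go(.6505,.1405,.015,3.4)
from rig import manip
cv2.imwrite("pics/m5.png",cv2.resize(manip.get_image("side")["frame"][150:300,70:250,::-1],(720,600)))
E
```

```text
clock: 21.83
position: [0.6471, 0.1403, 0.1022]
ee_rot: [-0.0, 1.0, -0.021, 0.002]
contact_force: [0.7, -0.7, -4.4]
width: 0.0611
gripper_force: 56.0
clock: 22.17
position: [0.647, 0.1394, 0.1019]
ee_rot: [0.0, 1.0, 0.029, -0.001]
contact_force: [0.3, 0.1, -3.6]
width: 0.0612
gripper_force: 56.0
d tool [ 0.0037 -0.0009  0.0869] phi 3.35 rz -0.05 tilt 0.1 t 22.1667 F [ 0.3  0.1 -3.6] j [ 0.11  0.49  1.49 -0.    1.16  1.62]
```

View pics/m5.png

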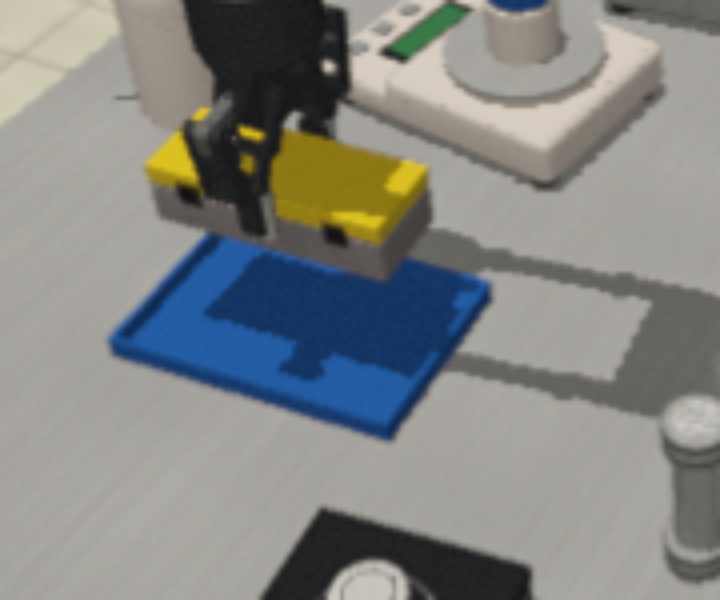

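The case hangs level and lies parallel to the tray. Lowering.

```bash
python3 -m pendant '[{"dx":0.0035,"dy":-0.001,"dz":0.01,"rx":0,"ry":0,"rz":0,"hand":0.05},{"dx":0,"dy":0,"dz":0.02,"rx":0,"ry":0,"rz":0,"hand":0.05},{"dx":0,"dy":0,"dz":0.02,"rx":0,"ry":0,"rz":0,"hand":0.05},{"dx":0,"dy":0,"dz":0.015,"rx":0,"ry":0,"rz":0,"hand":0.05},{"dx":0,"dy":0,"dz":0.008,"rx":0,"ry":0,"rz":0,"hand":0.05},{"dx":0,"dy":0,"dz":0.005,"rx":0,"ry":0,"rz":0,"hand":0.05},{"dx":0,"dy":0,"dz":0,"rx":0,"ry":0,"rz":0,"hand":0.05},{"dx":0,"dy":0,"dz":0,"rx":0,"ry":0,"rz":0,"hand":0.05}]'; python3 -c "from h import *;go(.6505,.1405,.015,3.4)"
```

```text
clock: 22.88
position: [0.6517, 0.1408, 0.0246]
ee_rot: [0.0, 1.0, 0.03, 0.0]
contact_force: [0.5, -0.0, -3.1]
width: 0.0614
gripper_force: 56.1
d tool [-0.0012  0.0003  0.0096] phi 3.4 rz 0.0 tilt 0.05 t 22.8833 F [ 0.5 -0.  -3.1] j [ 0.11  0.57  1.57 -0.    1.    1.62]
```

```bash
python3 -m pendant '[{"dx":0,"dy":0,"dz":0.004,"rx":0,"ry":0,"rz":0,"hand":0.05},{"dx":0,"dy":0,"dz":0.002,"rx":0,"ry":0,"rz":0,"hand":0.05},{"dx":0,"dy":0,"dz":0.002,"rx":0,"ry":0,"rz":0,"hand":0.05},{"dx":0,"dy":0,"dz":0,"rx":0,"ry":0,"rz":0,"hand":0.05}]'; python3 -m pendant '[{"dx":0,"dy":0,"dz":0.001,"rx":0,"ry":0,"rz":0,"hand":0.05},{"dx":0,"dy":0,"dz":0,"rx":0,"ry":0,"rz":0,"hand":0.05}]'; python3 -m pendant '[{"dx":0,"dy":0,"dz":0.001,"rx":0,"ry":0,"rz":0,"hand":0.05},{"dx":0,"dy":0,"dz":0,"rx":0,"ry":0,"rz":0,"hand":0.05}]'
```

```text
clock: 23.22
position: [0.651, 0.1409, 0.0162]
ee_rot: [0.0, 1.0, 0.03, -0.0]
contact_force: [-1.0, -0.2, -3.5]
width: 0.061
gripper_force: 56.1
clock: 23.38
position: [0.6512, 0.1409, 0.0153]
ee_rot: [0.0, 1.0, 0.03, 0.0]
contact_force: [0.6, 0.7, -3.4]
width: 0.061
gripper_force: 56.1
clock: 23.55
position: [0.6514, 0.1409, 0.0145]
ee_rot: [0.0, 1.0, 0.03, 0.0]
contact_force: [-0.2, 0.4, -1.4]
width: 0.061
gripper_force: 56.1
```

```bash
python3 -m pendant '[{"dx":0,"dy":0,"dz":0.001,"rx":0,"ry":0,"rz":0,"hand":0.05},{"dx":0,"dy":0,"dz":0,"rx":0,"ry":0,"rz":0,"hand":0.05}]'
```

```text
clock: 23.72
position: [0.6514, 0.1409, 0.0145]
ee_rot: [-0.0, 1.0, 0.03, 0.0]
contact_force: [-2.4, 0.5, 4.8]
width: 0.0612
gripper_force: 56.7
```

Contact. I'll release, rise, and clear the arm aside for a final look.

```bash
python3 -m pendant '[{"dx":0,"dy":0,"dz":-0.001,"rx":0,"ry":0,"rz":0,"hand":0.062},{"dx":0,"dy":0,"dz":0,"rx":0,"ry":0,"rz":0,"hand":0.075},{"dx":0,"dy":0,"dz":0,"rx":0,"ry":0,"rz":0,"hand":0.075},{"dx":0,"dy":0,"dz":0,"rx":0,"ry":0,"rz":0,"hand":0.075},{"dx":0,"dy":0,"dz":-0.02,"rx":0,"ry":0,"rz":0,"hand":0.075},{"dx":0,"dy":0,"dz":-0.035,"rx":0,"ry":0,"rz":0,"hand":0.075},{"dx":0,"dy":0,"dz":-0.04,"rx":0,"ry":0,"rz":0,"hand":0.075},{"dx":0,"dy":0,"dz":-0.04,"rx":0,"ry":0,"rz":0,"hand":0.075},{"dx":-0.025,"dy":0.01,"dz":-0.04,"rx":0,"ry":0,"rz":0,"hand":0.075},{"dx":-0.035,"dy":0.015,"dz":-0.02,"rx":0,"ry":0,"rz":0,"hand":0.075},{"dx":-0.04,"dy":0.02,"dz":0,"rx":0,"ry":0,"rz":0,"hand":0.075},{"dx":-0.04,"dy":0.02,"dz":0,"rx":0,"ry":0,"rz":0,"hand":0.075}]';python3 -m pendant '[{"dx":-0.04,"dy":0.02,"dz":0,"rx":0,"ry":0,"rz":0,"hand":0.075},{"dx":-0.03,"dy":0.02,"dz":0,"rx":0,"ry":0,"rz":0,"hand":0.075},{"dx":-0.02,"dy":0.01,"dz":0,"rx":0,"ry":0,"rz":0,"hand":0.075},{"dx":0,"dy":0,"dz":0,"rx":0,"ry":0,"rz":0,"hand":0.075},{"dx":0,"dy":0,"dz":0,"rx":0,"ry":0,"rz":0,"hand":0.075},{"dx":0,"dy":0,"dz":0,"rx":0,"ry":0,"rz":0,"hand":0.075}]'
python3 - <<'E'
from h import *
from rig import manip
a=manip.get_image("top")["frame"][70:250,100:410,::-1]; b=manip.get_image("side")["frame"][90:360,70:345,::-1]
cv2.imwrite("pics/fin.png",np.hstack([cv2.resize(a,(500,290)),cv2.resize(b,(295,290))]))
E
```

```text
clock: 24.72
position: [0.525, 0.0724, 0.2051]
ee_rot: [0.0, 1.0, 0.03, 0.002]
contact_force: [0.3, -0.9, -0.8]
width: 0.075
gripper_force: 0.0
clock: 25.22
position: [0.4419, 0.0191, 0.2037]
ee_rot: [-0.0, 1.0, 0.03, 0.001]
contact_force: [0.7, -0.5, -0.7]
width: 0.0748
gripper_force: 0.0
```

View pics/fin.png

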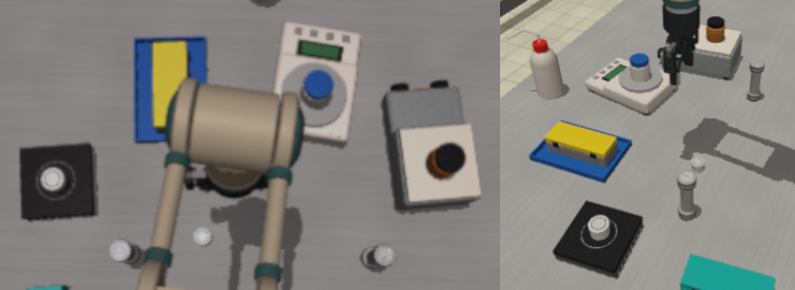

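The picture shows the tin in the ring at (53,179), the jar mid-stirrer at (445,160) and the pot mid-pan at (317,85). The case lies flat in the tray at (170,85), and both cells still stand where they were. Handing in.

```bash
python3 -c "from rig import manip; print(manip.sign_off())"
```

```text
the job is handed in; nothing more can be done
None
```

I unstacked everything and handed the job in at about 25 s: the tin is on the cooling plate, the amber jar on the stirrer, the white pot on the balance pan and the vial case flat in the tray, with both steel cells left alone; the result of the judging was not shown.

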